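# Flip the status flag of the finished sample

## Task

The chromatograph has finished the sample in the clear vial with the green cap. Using only the fingertips, gently push the orange status flag in front of that vial up and right over its hinge, and press it down until it lies flat on the rack with its green face showing. Nothing is to be gripped or lifted: leave the other two flags, the vials in their holes, and the things around the rack as they are.

Things in the scene. Friction and masses are not known exactly. Their poses are not given: they have to be found in the camera images.
- rack: white plastic vial rack fixed to the worktop, 120 mm deep (x), 210 mm wide (y). Origin: centre of its underside; +x to its back (vials), +y towards its left end seen from its front; its front with the flags faces the robot's left. Three bays 64 mm apart in y, each with a vial hole at x = +39 mm and a status flag hinged in front of it. Flat deck, top 80 mm high, from x = -60 to +16 mm; only flags jut out in front. Vial tops are 106 mm, hinge lugs 90 mm high.
- flag_left (a joint): angle (rad) of the left flag, a 30 g plate 42 mm wide, 4 mm thick, reaching 60 mm from its hinge, with a 6 mm round bead on its free edge. 0: level, pointing away from the vials, 45 mm of it overhanging the deck's front, orange face up (starts at 0 to 0.3); pi/2: upright; pi: end stop, flat on the deck, green face up. Friction hinge (0.02 N m): stays where it is left, under 1 N at the edge moves it.
- hinge_left (a point): middle of the left flag's hinge line, which runs along the rack's y axis at x = -45 mm, 84.5 mm above the worktop; axes as the rack's
- bay_left (a point): floor of the left bay, on the axis of its vial hole, 8 mm above the worktop; axes as the rack's
- flag_middle (a joint): angle (rad) of the middle flag, a 30 g plate 42 mm wide, 4 mm thick, reaching 60 mm from its hinge, with a 6 mm round bead on its free edge. 0: level, pointing away from the vials, 45 mm of it overhanging the deck's front, orange face up (starts at 0 to 0.3); pi/2: upright; pi: end stop, flat on the deck, green face up. Friction hinge (0.02 N m): stays where it is left, under 1 N at the edge moves it.
- hinge_middle (a point): middle of the middle flag's hinge line, which runs along the rack's y axis at x = -45 mm, 84.5 mm above the worktop; axes as the rack's
- bay_middle (a point): floor of the middle bay, on the axis of its vial hole, 8 mm above the worktop; axes as the rack's
- flag_right (a joint): angle (rad) of the right flag, a 30 g plate 42 mm wide, 4 mm thick, reaching 60 mm from its hinge, with a 6 mm round bead on its free edge. 0: level, pointing away from the vials, 45 mm of it overhanging the deck's front, orange face up (starts at 0 to 0.3); pi/2: upright; pi: end stop, flat on the deck, green face up. Friction hinge (0.02 N m): stays where it is left, under 1 N at the edge moves it.
- hinge_right (a point): middle of the right flag's hinge line, which runs along the rack's y axis at x = -45 mm, 84.5 mm above the worktop; axes as the rack's
- bay_right (a point): floor of the right bay, on the axis of its vial hole, 8 mm above the worktop; axes as the rack's
- vial_green_cap_center (a point): 40 ml sample vial, 27 mm diameter, 98 mm tall, standing loosely in one of the rack's bays; this point is on its axis, half-way up (49 mm above its foot). Clear glass, green cap: the sample that has been run. It may be in any bay.
- vial_brown_a_center (a point): 40 ml sample vial, 27 mm diameter, 98 mm tall, standing loosely in one of the rack's bays; this point is on its axis, half-way up (49 mm above its foot). Brown glass, white cap: still waiting.
- vial_brown_b_center (a point): 40 ml sample vial, 27 mm diameter, 98 mm tall, standing loosely in one of the rack's bays; this point is on its axis, half-way up (49 mm above its foot). Brown glass, white cap: still waiting.
- mouse: black computer mouse, 110x60x39 mm, loose, left of the rack; origin under its centre
- tape_roll: roll of cream tape lying flat, 75 mm diameter, 19 mm high, loose, left in front of the rack; origin under its centre
- dropper_bottle: brown dropper bottle with black bulb, 34 mm diameter, 114 mm tall, loose, right of the rack; origin under its centre
There are look-alikes about, which are no part of the job. Leave any turquoise look-alike of the part that bears vial_green_cap_center alone.

How it is judged:
At the end, for the whole second after the job is handed in: The flag in front of the green-capped vial is turned over to at least 3.04 rad (within about 6 degrees of flat on the deck, green face up) and at rest; the other two flags are still below 0.5 rad; all vials stand upright (within 0.15 rad) in their holes (((horizontal distance between vial_green_cap_center and bay_left below 0.02 m and value of joint flag_left above 3.04 rad and value of joint each of flag_middle, flag_right below 0.5 rad) or (horizontal distance between vial_green_cap_center and bay_middle below 0.02 m and value of joint flag_middle above 3.04 rad and value of joint each of flag_left, flag_right below 0.5 rad) or (horizontal distance between vial_green_cap_center and bay_right below 0.02 m and value of joint flag_right above 3.04 rad and value of joint each of flag_left, flag_middle below 0.5 rad)) and velocity of joint flag_left between -0.1 and 0.1 rad/s and velocity of joint flag_middle between -0.1 and 0.1 rad/s and velocity of joint flag_right between -0.1 and 0.1 rad/s and angle between each of vial_green_cap_center, vial_brown_a_center, vial_brown_b_center's own z axis and vertical below 0.15 rad); the robot touches nothing.
It fails at once if the flag of a sample that is still waiting is turned up past 0.7 rad ((not (horizontal distance between vial_green_cap_center and bay_left below 0.02 m) and value of joint flag_left above 0.7 rad) or (not (horizontal distance between vial_green_cap_center and bay_middle below 0.02 m) and value of joint flag_middle above 0.7 rad) or (not (horizontal distance between vial_green_cap_center and bay_right below 0.02 m) and value of joint flag_right above 0.7 rad)).
It fails at once if a vial is lifted or shoved by more than 12 mm (distance of any of vial_green_cap_center, vial_brown_a_center, vial_brown_b_center from where it was at the start of the episode above 0.012 m).
It fails at once if the mouse, the tape roll or the dropper bottle is moved by more than 15 mm (distance of any of mouse, tape_roll, dropper_bottle from where it was at the start of the episode above 0.015 m).
It fails at once if a flag is gripped or forced (more than 30 N between the fingers and a flag) (contact force between the fingers and flag_left above 30 N or contact force between the fingers and flag_middle above 30 N or contact force between the fingers and flag_right above 30 N).
It also fails if it takes over 38 s, if anything falls off the work surface, if the arm or the gripper's body presses on something with over 40 N, if the wrist force passes 120 N, or if a joint passes its speed limit or range.

## Robot

A 6-joint arm with a two-finger parallel gripper is mounted at the origin on a cart in front of the work surface, level with it; the furniture and walls round the work are solid. World frame = base frame: x ahead of the robot, y to its left, z up, the work surface at z = 0. Lengths are in m, angles in rad, forces in N, time in s.
With the tool pointing down it reaches from about 0.25 to 0.8 m from the base axis. Payload 3.9 kg.
Tool frame: the origin (TCP) lies between the finger pads; the fingertips stand 11 mm ahead of it and the grasp point (between the pads) lies 8 mm behind it; z points along the fingers, y is the line along which they close (so a half turn about z gives the same grasp; the last joint's range is limited). The gripper opens to 85 mm and grips with 20 to 120 N. Pads are 22 mm wide; open, the fingers measure 114 mm over their backs; the gripper's body (76 mm by 85 mm) begins 54 mm behind the grasp point. The pads swing forward as they close: fully open they stand 13 mm farther back than shut.
Start: joints at [-1.128, 0.26, -0.138, 1.173, 0, 1.571], TCP at [0.225, -0.474, 0.203] pointing down, gripper open.
Joint ranges: [-2.78, 2.78], [-0.83, 1.72], [-1.28, 1.37], [-1.9, 2.12], [-1.57, 1.48], [-3.14, 3.14]. Speed limits (rad/s): [2.57, 2.57, 3.14, 3.14, 3.14, 3.14].

## Interface

Orientations are given as a 3x3 rotation matrix whose columns are the frame's x, y, z axes.
In Python, from rig import arm gives the robot as it stands.
- The arm moves only by the tool jog_arm, never from a script. Its arguments are lists of equal length, an entry for each row: "hand": the opening, from -1 (shut) to 1 (fully open); "travel": the shift along the tool's x, y, z in m, a list of three; "turn": the turn about the tool's z in degrees. A call has 1 to 20 rows; each row is the pose to reach, as a shift and turn from the pose commanded when the call began, along the tool's axes at that moment; what a row does not reach only later rows make up. A row lasts 1/8 s, in which the tool goes at most 62.5 mm and 10.7 degrees, less where a joint would pass 70% of its speed; a pose out of reach is approached as far as the arm can. A call with a gripper value outside its range is refused whole. The fingers move at their own pace and stop on an object; the grip force is fixed at half the most. Time passes only in rows, so rows that repeat a pose let the fingers close. It gives the time, the measured TCP pose, the force, the opening and the grip force at its end, in the units of the state.
- arm.state(): the state, without advancing time (a new reading comes with each control period).
- arm.snapshot(name): name is "side" or "top"; returns a dict with "img" (384x512x3 uint8, blue, green, red), "fovy" (degrees; the focal length in pixels is half the picture's height over the tangent of half this angle, whatever the lens; pixels are square), "cx", "cy" (the principal point, pixels), "origin" and "attitude" of the camera in the world. Camera axes: x right, y down, z forward; pixel columns grow to the right and rows downward; lengths in m; the calibration is good to about 2 mm. A picture is of the moment at which its call begins. There is no depth.
- arm.hand_in(): hands the job in; it is judged then, once.
Trained networks look in the newest picture that a camera, given by its name, has taken for a name from the list of things; names that differ only in an ending like _2 or _b are one class to them, and where a whole thing is asked for, a point or a joint stands for the part that bears it (a point fixed in the world has none). Each returns a list of dicts, best first, with "confidence" (0 to 1); they miss things now and then, are a little off and sometimes report something else, mostly with a low value. They report only what shows in the picture. A call takes as long as a camera call. They do not tell look-alikes from the thing itself.
- arm.recognise(camera, thing): "at" ([column, row] as shares, 0 to 1, of the picture: columns of its width, rows of its height, amid what is visible of it).
The state is a dict: "time_s": time; "joint_pos": joint angles; "joint_velocities": joint speeds; "effort": joint torques, N m; "position": TCP position; "tcp_rot": TCP orientation; "ft_force": force on the tool from outside, world axes, zero at the start; "torque": the same for the moment, N m; "grip_width": opening from 0.0 (shut) to 1.0 (fully open); "grip_force": force on a finger pad.
Only numpy, scipy, OpenCV 4.12 (cv2) and the standard library are available. Lean on these libraries where they do the work, as an engineer would, in place of code of your own. Each camera call takes 0.05 s, during which the arm holds its last target. There are 200 camera calls.

## Working session

There is one attempt and no reset: what is moved stays moved. The work goes in short steps, Python scripts to look and compute and a tool call to move; the robot and the scene stay as the last step left them, time stands still between calls to the robot, and variables do not carry over. Pictures are saved under pics/ and viewed, at most 10 in all, crops included, and the job is handed in when it is done.

Besides the shell and the picture viewer there is one more tool, called as name([rows], argument=value, ...), one row to a line, values as JSON. jog_arm: Moves the arm, as the interface text tells. Its arguments: {"type":"object","properties":{"hand":{"type":"array"},"travel":{"type":"array"},"turn":{"type":"array"}},"required":["hand","travel","turn"]}

```bash
mkdir -p pics; python3 - <<'E'
from rig import arm
import cv2,numpy as np
for c in("side","top"):
    s=arm.snapshot(c); cv2.imwrite(f"pics/{c}0.png",s["img"])
    print(c,s["fovy"],s["cx"],s["cy"],s["origin"],np.round(s["attitude"],4).tolist())
    for t in("vial_green_cap_center","vial_brown_a_center","flag_left","rack"):
        print(t,[(round(d["confidence"],2),round(d["at"][0]*512),round(d["at"][1]*384)) for d in arm.recognise(c,t)])
st=arm.state();print(st["time_s"],st["position"],np.round(st["tcp_rot"],3).tolist(),st["grip_width"])
E
```

```text
side 45.277957048660866 267.857358169728 190.59678776837367 [0.37532912 0.49407007 0.5413839 ] [[-0.9872, -0.0824, 0.1363], [-0.1592, 0.4863, -0.8592], [0.0045, -0.8699, -0.4932]]
vial_green_cap_center [(0.91, 203, 239), (0.72, 238, 174), (0.49, 272, 208)]
vial_brown_a_center [(0.53, 301, 174), (0.45, 270, 207)]
flag_left [(0.58, 234, 201), (0.16, 304, 201)]
rack [(0.88, 272, 208)]
top 50.09735496287357 247.61941809311634 191.28698357238872 [ 0.41326016 -0.31181356  1.0042129 ] [[0.0161, -0.9953, 0.0951], [-0.9997, -0.0145, 0.018], [-0.0165, -0.0953, -0.9953]]
vial_green_cap_center [(0.7, 274, 163), (0.66, 191, 153)]
vial_brown_a_center []
flag_left [(0.9, 223, 167), (0.17, 255, 196)]
rack [(0.88, 257, 197)]
0.5 [ 0.22493786 -0.47434213  0.20247426] [[0.904, 0.428, -0.0], [0.428, -0.904, 0.0], [0.0, -0.0, -1.0]] 1.0048083167318438
```

View pics/side0.png

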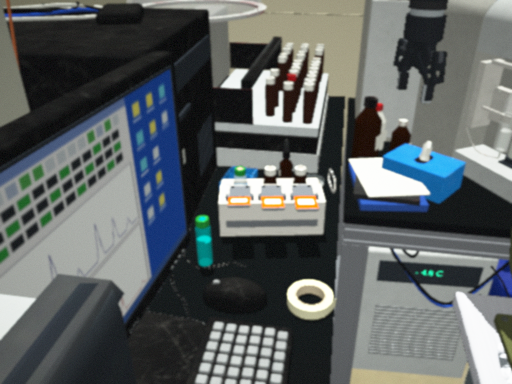

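View pics/top0.png

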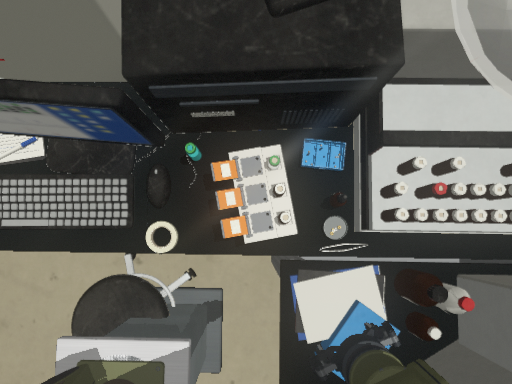

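The side picture shows the turquoise look-alike at (203,239). The green-capped vial is at (239,172), in the bay farthest from the robot, with the brown vials at (270,172) and (300,172). In the top picture the green cap is at (274,162), with its flag at (223,170); the look-alike is at (192,152), outside the rack. So I choose the left bay, and check it in a close crop.

```bash
python3 - <<'E'
import cv2,numpy as np
a=cv2.imread("pics/top0.png")[135:250,180:310]
b=cv2.imread("pics/side0.png")[150:245,190:340]
cv2.imwrite("pics/c0.png",cv2.resize(a,None,fx=5,fy=5,interpolation=cv2.INTER_CUBIC))
cv2.imwrite("pics/c1.png",cv2.resize(b,None,fx=5,fy=5,interpolation=cv2.INTER_CUBIC))
E
```

```text
(no output)
```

View pics/c0.png

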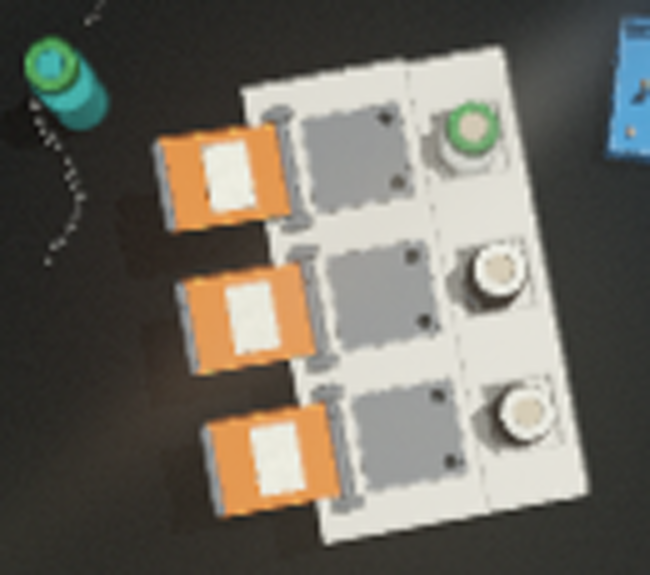

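View pics/c1.png

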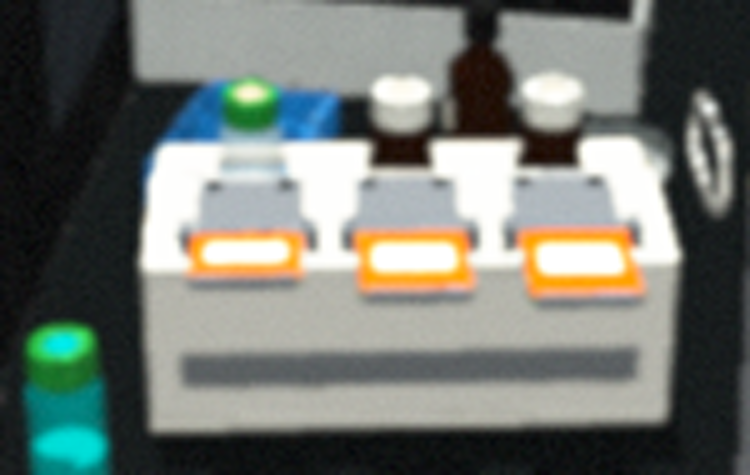

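The crops confirm it: the vial in the left bay is clear glass with a green cap at top-picture (274,161). The deck's front corners are at about (228.4,153) and (245,243.6).

```bash
cat > h.py <<'E'
import numpy as np
from rig import arm
def ray(s,px,z):
    f=192/np.tan(np.radians(s["fovy"])/2)
    d=np.array(s["attitude"])@[(px[0]-s["cx"])/f,(px[1]-s["cy"])/f,1]
    o=np.array(s["origin"]); return o+d*(z-o[2])/d[2]
E
python3 - <<'E'
from h import *
s=arm.snapshot("top")
c=lambda u,v:(180+(u+.5)/5-.5,135+(v+.5)/5-.5)
pts={(-60,105):(242,90,80),(-60,-105):(325,543,80),(60,105):(503,47,80),(60,-105):(588,492,80),(39,64):(472,130,106),(39,0):(499,270,106),(39,-64):(526,410,106),(16,105):(407,60,80)}
A=np.array([k for k in pts])/1e3; B=np.array([ray(s,c(u,v),z/1e3)[:2] for u,v,z in pts.values()])
am,bm=A.mean(0),B.mean(0);U,S,Vt=np.linalg.svd((A-am).T@(B-bm));R=(U@Vt).T;t=bm-R@am
print("R",R,"det",np.linalg.det(R),"origin",t,"yaw",np.degrees(np.arctan2(R[1,0],R[0,0])));print("res mm",np.round((A@R.T+t-B)*1e3,1).tolist())
print("mouse",ray(s,(158,186),.02),"tape",ray(s,(162,237),.01))
for n,x,y in(("hinge",-45,64),("edge0",-105,64),("bay",39,64)):print(n,R@[x/1e3,y/1e3]+t)
for n,y0,uu in(("L",64,((155,145),(173,230))),("M",0,((178,287),(197,374))),("R",-64,((203,427),(219,517)))):
    m=np.mean(uu,0)
    for z in (.085,.095,.105): 
        p=ray(s,c(*m),z)[:2]; print(n,z,(R.T@(p-t)*1e3).round(1))
# side check
ss=arm.snapshot("side");f=192/np.tan(np.radians(ss["fovy"])/2)
for x,y,z in((-60,105,80),(-60,-105,80),(-105,64,84.5),(-103,64,98),(-105,0,84.5),(-105,-64,84.5)):
    p=np.array([*(R@[x/1e3,y/1e3]+t),z/1e3]);q=np.array(ss["attitude"]).T@(p-ss["origin"]);print((x,y,z),(((q[:2]/q[2]*f+[ss["cx"],ss["cy"]])-[190,150])*5).round())
E
```

```text
R [[ 0.1940869   0.98098434]
 [-0.98098434  0.1940869 ]] det 1.0000000000000002 origin [ 0.49869592 -0.32798219] yaw -78.80861200815791
res mm [[0.5, 0.2], [-0.9, 0.8], [2.3, 1.3], [-2.2, 0.2], [1.0, -1.0], [0.3, -1.0], [-1.3, -1.1], [0.4, 0.7]]
mouse [ 0.5169658  -0.07706589  0.02      ] tape [ 0.39438021 -0.08895083  0.01      ]
hinge [ 0.55274501 -0.27141633]
edge0 [ 0.5410998  -0.21255727]
bay [ 0.56904831 -0.35381901]
L 0.085 [-102.3   65.9]
L 0.095 [-101.5   64.3]
L 0.105 [-100.8   62.7]
M 0.085 [-1.029e+02  1.000e-01]
M 0.095 [-102.1   -0.8]
M 0.105 [-101.4   -1.6]
R 0.085 [-103.4  -64.1]
R 0.095 [-102.6  -64.3]
R 0.105 [-101.9  -64.5]
(-60, 105, 80) [143. 261.]
(-60, -105, 80) [680. 253.]
(-105, 64, 84.5) [246. 311.]
(-103, 64, 98) [245. 277.]
(-105, 0, 84.5) [418. 308.]
(-105, -64, 84.5) [589. 306.]
```

Rack pose fits within about 2 mm. The left hinge is at (0.553,-0.271) and its flag stands near 0.2 rad. I'll move the shut gripper to a standoff in front of the left flag.

jog_arm([
  [0.041, -0.0145, 0],
  [0.082, -0.029, 0],
  [0.123, -0.0435, 0],
  [0.164, -0.058, 0],
  [0.205, -0.0725, 0],
  [0.245, -0.087, 0],
  [0.286, -0.101, 0],
  [0.327, -0.116, 0],
  [0.368, -0.13, 0],
  [0.409, -0.145, 0],
  [0.409, -0.145, 0],
  [0.409, -0.145, 0],
], hand=[-1, -1, -1, -1, -1, -1, -1, -1, -1, -1, -1, -1], turn=[-8, -16, -24, -32, -40, -48, -56, -64, -70, -76, -76, -76])

```text
time_s: 2.1
position: [0.5319, -0.1682, 0.2023]
tcp_rot: [[-0.197, 0.98, -0.001], [0.98, 0.197, -0.0], [-0.0, -0.001, -1.0]]
ft_force: [0.1, 0.2, 0.1]
grip_width: 0.004
grip_force: 0.0
```

jog_arm([
  [0, 0, 0.03],
  [0, 0, 0.06],
  [0, 0, 0.09],
  [0, 0, 0.109],
  [0, 0, 0.109],
], hand=[-1, -1, -1, -1, -1], turn=[0, 0, 0, 0, 0])

```text
time_s: 2.72
position: [0.5299, -0.1687, 0.0922]
tcp_rot: [[-0.195, 0.981, -0.004], [0.981, 0.195, 0.001], [0.002, -0.004, -1.0]]
ft_force: [-0.2, 0.7, 0.7]
grip_width: 0.003
grip_force: 0.0
```

```bash
python3 - <<'E'
from h import *
import cv2
for i,(c,(r0,c0)) in enumerate((("top",(135,180)),("side",(140,180)))):
    a=arm.snapshot(c)["img"][r0:r0+105,c0:c0+150]
    a=cv2.resize(a,None,fx=5,fy=5,interpolation=cv2.INTER_CUBIC); 
    if i==0:t=a
cv2.imwrite("pics/d.png",cv2.resize(np.vstack([t,a]),None,fx=.57,fy=.57,interpolation=cv2.INTER_AREA))
E
```

```text
(no output)
```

View pics/d.png

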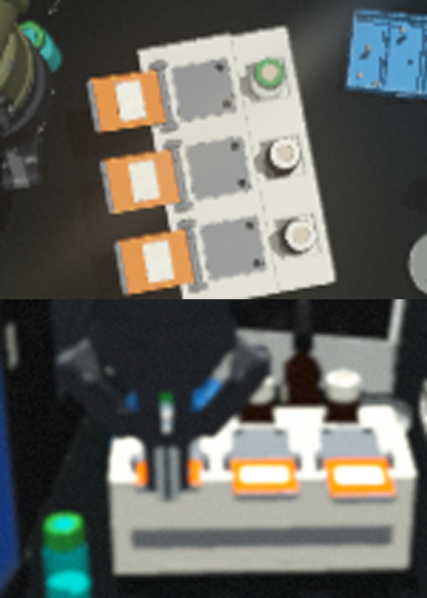

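Fingers are centred in front of the left flag. I'll approach to light contact, rising as I go.

jog_arm([
  [-0.012, 0, 0],
  [-0.024, 0, 0],
  [-0.028, 0, 0],
  [-0.031, 0, 0],
  [-0.033, 0, -0.001],
  [-0.034, 0, -0.003],
  [-0.035, 0, -0.005],
], hand=[-1, -1, -1, -1, -1, -1, -1], turn=[0, 0, 0, 0, 0, 0, 0])

```text
time_s: 3.7
position: [0.5393, -0.2023, 0.0987]
tcp_rot: [[-0.197, 0.98, 0.0], [0.98, 0.197, 0.0], [0.0, 0.0, -1.0]]
ft_force: [-0.7, -0.6, 0.2]
grip_width: -0.002
grip_force: 0.0
```

```bash
cat >> h.py <<'E'
R=np.array([[.1941,.981],[-.981,.1941]]);t=np.array([.4987,-.3280])
def rp():
    s=arm.state();p=s["position"];print("rack mm",(R.T@(np.array(p[:2])-t)*1e3).round(1),"tip z",round(p[2]*1e3-11,1),"F rack",(R.T@np.array(s["ft_force"][:2])).round(2),s["ft_force"][2],"t",s["time_s"])
E
python3 -c "
from h import *
rp()"
```

```text
rack mm [-115.5   64.2] tip z 87.7 F rack [ 0.49 -0.78] 0.18098672545242053 t 3.7
```

jog_arm([
  [-0.001, 0, 0],
  [-0.002, 0, 0],
  [-0.003, 0, -0.001],
  [-0.004, 0, -0.003],
], hand=[-1, -1, -1, -1], turn=[0, 0, 0, 0])

```text
time_s: 4.2
position: [0.5399, -0.2063, 0.1015]
tcp_rot: [[-0.197, 0.98, -0.0], [0.98, 0.197, 0.0], [0.0, -0.0, -1.0]]
ft_force: [0.6, -0.8, -0.5]
grip_width: -0.001
grip_force: 0.0
```

```bash
python3 -c "
from h import *
rp()"
```

```text
rack mm [-111.4   64.1] tip z 90.5 F rack [0.93 0.47] -0.5076730556535644 t 4.2
```

```bash
python3 - <<'E'
from h import *
import cv2
a=arm.snapshot("side")["img"][165:225,205:265];b=arm.snapshot("top")["img"][140:200,195:255]
cv2.imwrite("pics/e.png",cv2.resize(np.hstack([a,b]),None,fx=6,fy=6,interpolation=cv2.INTER_CUBIC))
E
```

```text
(no output)
```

View pics/e.png

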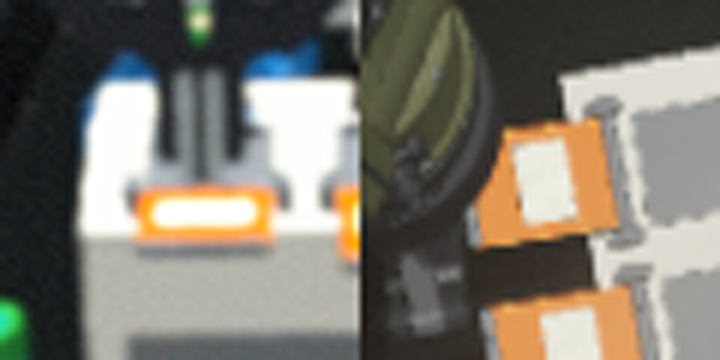

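```bash
python3 - <<'E'
from h import *
s=arm.snapshot("side");f=192/np.tan(np.radians(s["fovy"])/2);A=np.array(s["attitude"])
def pr(p):q=A.T@(np.array(p)-s["origin"]);return (q[:2]/q[2]*f+[s["cx"],s["cy"]]).round(1)
p=np.array(arm.state()["position"]);rp()
for h in(.0,.011,.02,-.02):print("tip",h,pr(p-[0,0,h]))
p0=[.5299,-.1687,.0922]
for h in(.011,0,-.02):print("d tip",h,pr(np.array(p0)-[0,0,h]))
for x,z in((-105,84.5),(-103,98),(-45,84.5)):print(x,z,pr([*(R@[x/1e3,.064]+t),z/1e3]))
import cv2;cv2.imwrite("pics/f.png",cv2.resize(s["img"][140:240,190:290],None,fx=6,fy=6,interpolation=cv2.INTER_CUBIC))
E
```

```text
rack mm [-111.2   64.3] tip z 90.7 F rack [0.04 0.28] 0.31083758483110574 t 4.35
tip 0.0 [238.7 206.1]
tip 0.011 [238.9 211.2]
tip 0.02 [239.  215.3]
tip -0.02 [238.4 196.6]
d tip 0.011 [240.2 227.4]
d tip 0 [240.  222.2]
d tip -0.02 [239.7 212.6]
-105 84.5 [239.2 212.2]
-103 98 [239.  205.4]
-45 84.5 [239.8 196. ]
```

View pics/f.png

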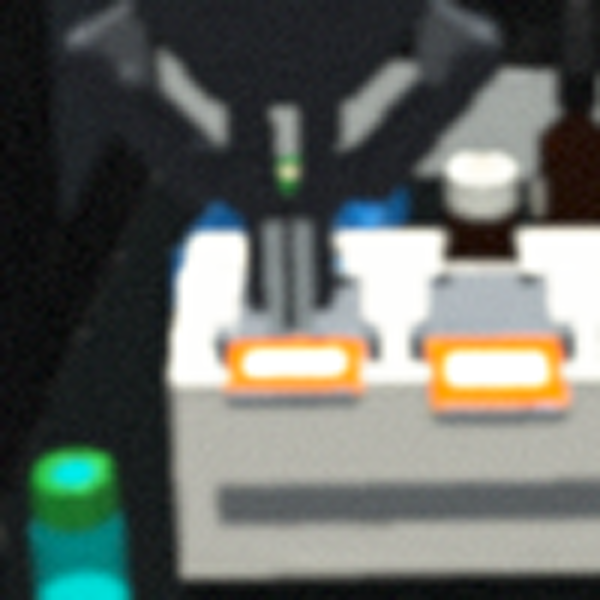

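```bash
python3 - <<'E'
from h import *
for c in("side","top"):
    s=arm.snapshot(c);f=192/np.tan(np.radians(s["fovy"])/2);A=np.array(s["attitude"])
    def pr(p):q=A.T@(np.array(p)-s["origin"]);return (q[:2]/q[2]*f+[s["cx"],s["cy"]]).round(1)
    for n,p,yv in(("start",[.225,-.474,.203],[.428,-.904,0]),("now",[.5399,-.2063,.1015],[.98,.197,0])):
        for k in(-.05,0,.05):
            print(c,n,k,[pr(np.array(p)+k*np.array(yv)+[0,0,h]).tolist() for h in(-.011,.002,.04,.07)])
import cv2
a=cv2.imread("pics/side0.png")[0:110,370:480];b=cv2.imread("pics/top0.png")[290:384,300:410]
cv2.imwrite("pics/g.png",cv2.resize(np.vstack([a,b]),None,fx=2.9,fy=2.9,interpolation=cv2.INTER_CUBIC))
E
```

```text
side start -0.05 [[421.8, 126.7], [422.9, 120.7], [426.1, 102.7], [428.8, 87.9]]
side start 0 [[408.7, 118.3], [409.7, 112.5], [412.5, 95.1], [414.9, 80.9]]
side start 0.05 [[396.7, 110.6], [397.6, 105.0], [400.1, 88.2], [402.1, 74.4]]
side now -0.05 [[266.2, 210.8], [266.2, 204.8], [266.3, 186.7], [266.3, 171.7]]
side now 0 [[239.0, 211.3], [238.8, 205.3], [238.3, 187.1], [237.8, 172.1]]
side now 0.05 [[211.8, 211.8], [211.4, 205.7], [210.2, 187.5], [209.2, 172.5]]
top start -0.05 [[314.0, 341.6], [315.0, 343.5], [318.1, 349.3], [320.8, 354.3]]
top start 0 [[337.6, 330.6], [339.0, 332.3], [343.3, 337.5], [347.1, 342.0]]
top start 0.05 [[361.2, 319.7], [363.0, 321.2], [368.5, 325.8], [373.3, 329.8]]
top now -0.05 [[212.2, 195.1], [211.5, 194.6], [209.7, 193.0], [208.1, 191.6]]
top now 0 [[208.3, 173.3], [207.7, 172.5], [205.6, 169.9], [203.9, 167.8]]
top now 0.05 [[204.5, 151.7], [203.8, 150.6], [201.6, 147.2], [199.8, 144.2]]
```

View pics/g.png

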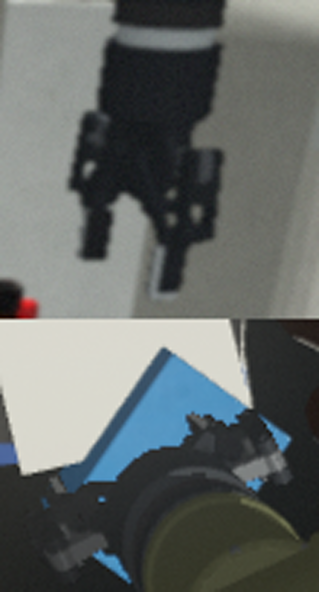

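The side pictures put the fingertips about 36 mm higher than the reported pose implies: row 194 against a predicted 211, and the same gap at the start pose. That explains why there was no contact. I'll back off, go lower, and approach again on force readings.

jog_arm([
  [0.015, 0, 0],
  [0.029, 0, 0],
  [0.029, 0, 0.015],
  [0.029, 0, 0.03],
  [0.029, 0, 0.043],
  [0.029, 0, 0.043],
  [0.029, 0, 0.043],
], hand=[-1, -1, -1, -1, -1, -1, -1], turn=[0, 0, 0, 0, 0, 0, 0])

```text
time_s: 5.32
position: [0.5345, -0.1781, 0.0584]
tcp_rot: [[-0.197, 0.98, -0.0], [0.98, 0.197, 0.0], [0.0, -0.0, -1.0]]
ft_force: [0.6, -0.0, 0.3]
grip_width: -0.003
grip_force: 0.0
```

```bash
python3 - <<'E'
from h import *
import cv2
rp()
a=arm.snapshot("side")["img"][150:240,190:290]
cv2.imwrite("pics/i.png",cv2.resize(a,None,fx=6,fy=6,interpolation=cv2.INTER_CUBIC))
E
```

```text
rack mm [-140.1   64.2] tip z 47.4 F rack [0.13 0.58] 0.32527630694111476 t 5.325
```

View pics/i.png

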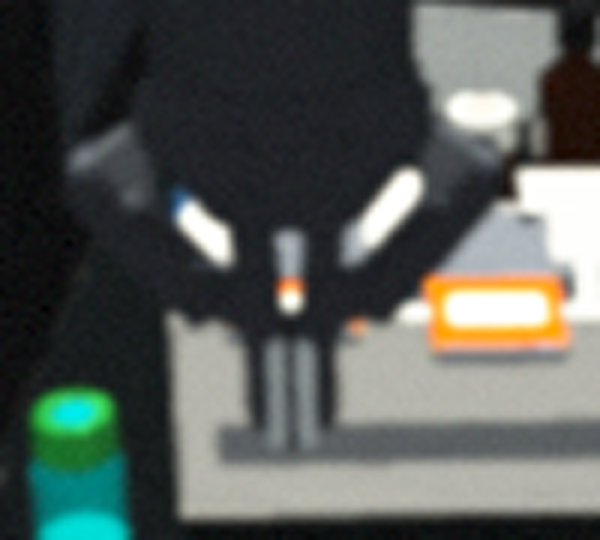

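Tip row is 225 against a predicted ~240, so the tip is truly ~80 mm high and the flag edge is reachable. I approach to light contact.

jog_arm([
  [-0.01, 0, 0],
  [-0.018, 0, 0],
  [-0.021, 0, 0],
  [-0.023, 0, -0.001],
  [-0.024, 0, -0.002],
  [-0.025, 0, -0.003],
  [-0.026, 0, -0.004],
], hand=[-1, -1, -1, -1, -1, -1, -1], turn=[0, 0, 0, 0, 0, 0, 0])

```text
time_s: 6.25
position: [0.5393, -0.2027, 0.0625]
tcp_rot: [[-0.198, 0.98, -0.0], [0.98, 0.198, 0.001], [0.001, -0.0, -1.0]]
ft_force: [-0.4, 2.5, 0.3]
grip_width: 0.001
grip_force: 1.1
```

```bash
python3 -c "
from h import *
rp()"
```

```text
rack mm [-115.    64.1] tip z 51.5 F rack [-2.52  0.11] 0.30572709871855225 t 6.25
```

Contact (-2.5 N) at the expected place. I now drag the edge up along its arc.

jog_arm([
  [-0.001, 0, -0.002],
  [-0.0015, 0, -0.004],
  [-0.002, 0, -0.006],
  [-0.003, 0, -0.008],
  [-0.004, 0, -0.01],
], hand=[-1, -1, -1, -1, -1], turn=[0, 0, 0, 0, 0])

```text
time_s: 6.88
position: [0.54, -0.2062, 0.0727]
tcp_rot: [[-0.198, 0.98, -0.0], [0.98, 0.198, 0.002], [0.002, 0.0, -1.0]]
ft_force: [0.1, 6.8, 1.7]
grip_width: 0.002
grip_force: 3.2
```

```bash
cat >> h.py <<'E'
import cv2
def orange():
    im=arm.snapshot("side")["img"][185:215,220:260].astype(int);m=(im[...,2]>200)&(im[...,0]<90)&(im[...,1]<190)
    r=np.where(m.any(1))[0];print("orange rows",r.min()+185 if len(r) else None,r.max()+185 if len(r) else None,m.sum())
E
python3 -c "
from h import *
rp();orange()"
```

```text
rack mm [-111.5   64.1] tip z 61.7 F rack [-6.62  1.41] 1.7455801143786696 t 6.875
orange rows 197 198 6
```

jog_arm([
  [-0.0003, 0, -0.002],
  [-0.0013, 0, -0.004],
  [-0.0025, 0, -0.006],
  [-0.0037, 0, -0.008],
  [-0.005, 0, -0.01],
], hand=[-1, -1, -1, -1, -1], turn=[0, 0, 0, 0, 0])

```text
time_s: 7.55
position: [0.5411, -0.2117, 0.0829]
tcp_rot: [[-0.197, 0.98, -0.0], [0.98, 0.197, 0.001], [0.001, 0.0, -1.0]]
ft_force: [-1.2, 4.4, 4.2]
grip_width: -0.001
grip_force: 2.8
```

```bash
python3 -c "
from h import *
rp();orange()"
```

```text
rack mm [-105.8   64.2] tip z 71.9 F rack [-4.55 -0.34] 4.249773067453417 t 7.55
orange rows None None 0
```

The orange face now tilts out of the camera's sight, so the flag is past ~0.55 rad as computed (about 0.6). Continuing the arc.

jog_arm([
  [-0.0005, 0, -0.002],
  [-0.0015, 0, -0.004],
  [-0.003, 0, -0.006],
  [-0.0045, 0, -0.008],
  [-0.006, 0, -0.01],
  [-0.008, 0, -0.012],
], hand=[-1, -1, -1, -1, -1, -1], turn=[0, 0, 0, 0, 0, 0])

```text
time_s: 8.35
position: [0.5429, -0.2205, 0.0946]
tcp_rot: [[-0.197, 0.98, 0.0], [0.98, 0.197, -0.0], [-0.0, -0.0, -1.0]]
ft_force: [-1.0, 1.3, 0.1]
grip_width: 0.002
grip_force: 0.2
```

```bash
python3 -c "
from h import *
rp()"
```

```text
rack mm [-96.9  64.2] tip z 83.6 F rack [-1.43 -0.73] 0.06532873009097478 t 8.35
```

jog_arm([
  [-0.004, 0, -0.003],
  [-0.008, 0, -0.0055],
  [-0.012, 0, -0.008],
  [-0.016, 0, -0.0095],
  [-0.02, 0, -0.011],
  [-0.025, 0, -0.012],
  [-0.029, 0, -0.012],
  [-0.033, 0, -0.012],
  [-0.037, 0, -0.012],
  [-0.04, 0, -0.012],
], hand=[-1, -1, -1, -1, -1, -1, -1, -1, -1, -1], turn=[0, 0, 0, 0, 0, 0, 0, 0, 0, 0])

```text
time_s: 9.6
position: [0.5507, -0.2596, 0.1064]
tcp_rot: [[-0.197, 0.98, -0.0], [0.98, 0.197, -0.0], [-0.0, -0.0, -1.0]]
ft_force: [-1.2, 0.3, 0.7]
grip_width: -0.0
grip_force: 0.2
```

```bash
python3 - <<'E'
from h import *
rp()
a=arm.snapshot("side")["img"][135:225,190:290];b=arm.snapshot("top")["img"][135:225,180:280]
cv2.imwrite("pics/j.png",cv2.resize(np.hstack([a,b]),None,fx=4,fy=4,interpolation=cv2.INTER_CUBIC))
E
```

```text
rack mm [-57.   64.3] tip z 95.4 F rack [-0.49 -1.18] 0.7060091926809478 t 9.6
```

View pics/j.png

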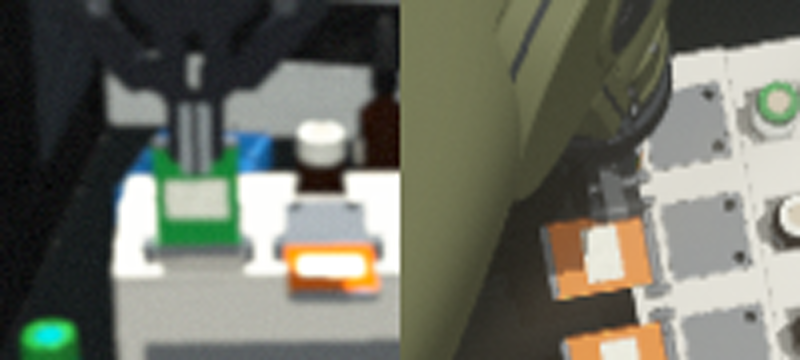

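The flag stands upright, green face to the front. The tip overlaps its upper ~13 mm (side tip row ~178), and the other flags are unmoved. Now over and down along the arc.

jog_arm([
  [-0.005, 0, 0],
  [-0.01, 0, 0.001],
  [-0.014, 0, 0.002],
  [-0.018, 0, 0.004],
  [-0.022, 0, 0.006],
  [-0.026, 0, 0.0085],
  [-0.03, 0, 0.011],
  [-0.033, 0, 0.014],
  [-0.036, 0, 0.0175],
  [-0.039, 0, 0.021],
  [-0.041, 0, 0.0245],
  [-0.0425, 0, 0.028],
  [-0.044, 0, 0.0315],
  [-0.045, 0, 0.035],
  [-0.0455, 0, 0.0375],
  [-0.046, 0, 0.04],
], hand=[-1, -1, -1, -1, -1, -1, -1, -1, -1, -1, -1, -1, -1, -1, -1, -1], turn=[0, 0, 0, 0, 0, 0, 0, 0, 0, 0, 0, 0, 0, 0, 0, 0])

```text
time_s: 11.7
position: [0.5598, -0.3044, 0.0664]
tcp_rot: [[-0.197, 0.98, 0.0], [0.98, 0.197, -0.0], [-0.0, 0.0, -1.0]]
ft_force: [0.6, -0.2, 1.2]
grip_width: -0.003
grip_force: 0.1
```

```bash
python3 -c "
from h import *
rp()"
```

```text
rack mm [-11.3  64.5] tip z 55.4 F rack [0.37 0.56] 1.200599536708444 t 11.7
```

Press down slowly in small steps until the force shows the stop.

jog_arm([
  [0, 0, 0.001],
  [0, 0, 0.002],
  [0, 0, 0.003],
  [0, 0, 0.004],
  [0, 0, 0.004],
], hand=[-1, -1, -1, -1, -1], turn=[0, 0, 0, 0, 0])

```text
time_s: 12.32
position: [0.5597, -0.3043, 0.0624]
tcp_rot: [[-0.197, 0.98, -0.0], [0.98, 0.197, 0.0], [0.0, -0.0, -1.0]]
ft_force: [0.6, 0.1, -0.6]
grip_width: -0.002
grip_force: 0.0
```

jog_arm([
  [0, 0, 0.001],
  [0, 0, 0.002],
  [0, 0, 0.002],
], hand=[-1, -1, -1], turn=[0, 0, 0])

```text
time_s: 12.7
position: [0.5597, -0.3043, 0.0604]
tcp_rot: [[-0.197, 0.98, -0.0], [0.98, 0.197, 0.0], [0.0, -0.0, -1.0]]
ft_force: [-0.2, -0.4, 0.1]
grip_width: -0.0
grip_force: 0.0
```

jog_arm([
  [0, 0, 0.001],
  [0, 0, 0.002],
  [0, 0, 0.002],
], hand=[-1, -1, -1], turn=[0, 0, 0])

```text
time_s: 13.08
position: [0.5597, -0.3043, 0.0584]
tcp_rot: [[-0.197, 0.98, -0.0], [0.98, 0.197, 0.0], [0.0, -0.0, -1.0]]
ft_force: [0.5, 0.2, -0.3]
grip_width: -0.001
grip_force: 0.0
```

jog_arm([
  [0, 0, 0.001],
  [0, 0, 0.0015],
  [0, 0, 0.0015],
], hand=[-1, -1, -1], turn=[0, 0, 0])

```text
time_s: 13.45
position: [0.5598, -0.3044, 0.0577]
tcp_rot: [[-0.197, 0.98, 0.0], [0.98, 0.197, -0.0], [-0.0, 0.0, -1.0]]
ft_force: [-1.5, 0.2, 4.6]
grip_width: -0.0
grip_force: 2.6
```

```bash
python3 - <<'E'
from h import *
rp()
im=arm.snapshot("side")["img"].astype(int)
g=(im[...,1]>im[...,2]+35)&(im[...,1]>im[...,0]+25)
ys,xs=np.where(g[160:215,215:265]);print("green",len(ys),ys.min()+160,ys.max()+160,xs.min()+215,xs.max()+215)
for r in range(165,206,2):print(r,np.where(g[r,215:265])[0]+215)
print("col 239/244 bgr",[(r,im[r,239].tolist()) for r in range(180,206,3)])
E
```

```text
rack mm [-11.3  64.6] tip z 46.7 F rack [-0.45 -1.41] 4.565786737670186 t 13.45
green 137 166 195 229 249
165 []
167 []
169 []
171 []
173 []
175 []
177 []
179 []
181 []
183 [230 231 232 233 246 247 248 249]
185 [230 231 232 233 234 245 246 247 248 249]
187 [230 231 232 246 247 248 249]
189 [230 231 248 249]
191 [230 231 232 247 248 249]
193 [229 230 231 232 233 234 235 236 237 238 239 240 241 242 243 244 245 246
 247 248 249]
195 [231 233 234 235 236 237 238 240]
197 []
199 []
201 []
203 []
205 []
col 239/244 bgr [(180, [96, 97, 90]), (183, [100, 98, 91]), (186, [95, 93, 87]), (189, [140, 147, 141]), (192, [94, 144, 88]), (195, [83, 107, 67]), (198, [121, 121, 121]), (201, [156, 169, 168]), (204, [178, 187, 186])]
```

Stop felt at 4.6 N, and the green face shows foreshortened at rows 183–195, as a flat flag should. One slightly firmer press, then straight up and away.

jog_arm([
  [0, 0, 0.0005],
  [0, 0, 0.0005],
  [0, 0, -0.005],
  [0, 0, -0.02],
  [0, 0, -0.04],
  [0, 0, -0.07],
  [0, 0, -0.1],
  [0.1, 0, -0.12],
  [0.1, 0, -0.12],
], hand=[-1, -1, -1, -1, -1, -1, -1, -1, -1], turn=[0, 0, 0, 0, 0, 0, 0, 0, 0])

```text
time_s: 14.62
position: [0.5401, -0.205, 0.1787]
tcp_rot: [[-0.197, 0.98, 0.002], [0.98, 0.197, -0.0], [-0.0, 0.002, -1.0]]
ft_force: [0.6, 1.0, 0.2]
grip_width: 0.005
grip_force: 0.0
```

```bash
python3 - <<'E'
from h import *
rp()
s=arm.snapshot("side");im=s["img"].astype(int);f=192/np.tan(np.radians(s["fovy"])/2);A=np.array(s["attitude"])
def pr(p):q=A.T@(np.array(p)-s["origin"]);return (q[:2]/q[2]*f+[s["cx"],s["cy"]]).round(1)
g=(im[...,1]>im[...,2]+35)&(im[...,1]>im[...,0]+25)
ys,xs=np.where(g[175:215,215:265]);print("green rows",len(ys),ys.min()+175,ys.max()+175,xs.min()+215,xs.max()+215)
for a in(2.8,2.95,3.04,3.14):
    print(a,pr([*(R@[(-45-57*np.cos(a))/1e3,.064]+t),.0865+.057*np.sin(a)]))
o=(im[...,2]>200)&(im[...,0]<110)&(im[...,1]<200)
for lo,hi in((255,290),(290,325)):
    y=np.where(o[185:220,lo:hi].any(1))[0]+185;print("orange",y.min(),y.max())
o0=cv2.imread("pics/side0.png").astype(int);o=(o0[...,2]>200)&(o0[...,0]<110)&(o0[...,1]<200)
for lo,hi in((255,290),(290,325)):
    y=np.where(o[185:220,lo:hi].any(1))[0]+185;print("orange before",y.min(),y.max())
E
```

```text
rack mm [-112.6   64.5] tip z 167.7 F rack [-0.86  0.77] 0.18948729880184867 t 14.625
green rows 196 175 195 229 250
2.8 [240.  173.9]
2.95 [240.1 176.9]
3.04 [240.2 178.9]
3.14 [240.2 181.3]
orange 196 207
orange 196 208
orange before 196 207
orange before 196 208
```

```bash
python3 - <<'E'
from h import *
im=arm.snapshot("side")["img"].astype(int)
for r in range(172,198):print(r,int(((im[r,228:252,1]>im[r,228:252,2]+35)&(im[r,228:252,1]>im[r,228:252,0]+25)).sum()),im[r,233].tolist(),im[r,246].tolist())
E
```

```text
172 10 [143, 97, 21] [151, 108, 24]
173 10 [154, 104, 25] [169, 119, 31]
174 8 [168, 113, 36] [188, 132, 42]
175 7 [177, 121, 49] [189, 135, 63]
176 0 [181, 126, 61] [182, 136, 79]
177 0 [185, 137, 78] [181, 148, 101]
178 0 [213, 188, 159] [202, 189, 170]
179 0 [239, 240, 237] [232, 235, 234]
180 0 [244, 248, 249] [232, 236, 237]
181 0 [238, 242, 244] [211, 218, 216]
182 10 [205, 227, 204] [176, 206, 168]
183 20 [147, 230, 120] [134, 226, 98]
184 20 [111, 233, 47] [108, 233, 48]
185 20 [127, 239, 82] [131, 240, 89]
186 8 [208, 250, 202] [215, 251, 211]
187 4 [254, 255, 255] [255, 255, 255]
188 4 [255, 255, 255] [255, 255, 255]
189 4 [255, 255, 255] [255, 255, 255]
190 5 [255, 255, 255] [255, 255, 255]
191 6 [251, 255, 255] [245, 254, 250]
192 22 [196, 249, 185] [179, 245, 163]
193 22 [122, 237, 73] [117, 236, 66]
194 22 [124, 231, 77] [125, 228, 82]
195 22 [154, 210, 128] [157, 196, 135]
196 0 [157, 172, 139] [159, 161, 146]
197 0 [130, 128, 121] [134, 131, 123]
```

The green far edge is at row 182, which matches flat (3.14 rad predicts 181.3). The other flags are unchanged and the arm is clear, so I'm handing in.

```bash
python3 -c "
from rig import arm
print(arm.hand_in())"
```

```text
the job is handed in; nothing more can be done
None
```

The left flag, in front of the green-capped vial, is turned over and pressed flat with its green face up; the other two flags haven't moved, the arm is clear, and the job is handed in, though no verdict came back.

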